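# Set the shaft fixture's sliding stop in its middle notch and lock it

### The arm

A 6-joint arm with a two-finger parallel gripper is mounted at the origin on the work surface. World frame = base frame: x ahead of the robot, y to its left, z up, the work surface at z = 0. Lengths are in mm, angles in rad, forces in N, time in s.
With the tool pointing down it reaches from about 350 to 975 mm from the base axis. Payload 4.9 kg.
Tool frame: the origin (TCP) lies midway between the tips of the shut fingers; the grasp point (between the pads) lies 19 mm behind it (r.pinch_z is the distance from the TCP to the grasp point, in mm); z points along the fingers, x is the direction in which the jaws open and shut, and the axes are right-handed (so a half turn about z gives the same grasp; the last joint's range is limited). The gripper opens to 85 mm and grips with 20 to 120 N. Pads are 22 mm wide; open, the fingers measure 114 mm over their backs; the gripper's body (76 mm by 85 mm) begins 54 mm behind the grasp point. The pads swing forward as they close: fully open they stand 13 mm farther back than shut.
Start: joints at [-1.279, 0.053, 1.613, -0, 1.476, -0.119], TCP at [249.582, -572.984, 209.604] pointing down, gripper open.
Joint ranges: [-3.01, 3.01], [-1.01, 2.22], [0.06, 2.58], [-1.02, 4.17], [0.09, 2.62], [-3.14, 3.14]. Speed limits (rad/s): [2.57, 2.57, 3.14, 3.14, 3.14, 3.14].

### API

Orientations are given as [roll, pitch, yaw] about the fixed x, y, z axes, in that order (R = Rz(yaw) Ry(pitch) Rx(roll)).
In Python, from cell import r gives the robot as it stands.
- The arm moves only by the tool carry_out, never from a script. Its arguments are lists of equal length, an entry for each row: "delta_pos": the shift along the tool's x, y, z in cm, a list of three; "twist": the turn, a rotation vector about the tool's x, y, z in degrees, a list of three; "jaw": the closure, from 0 (fully open) to 1 (shut). A call has 1 to 10 rows; each row shifts and turns the pose as measured when the row begins, along the tool's axes as they then stand; what a row does not reach is not made up. A row lasts 1/8 s, in which the tool goes at most 62.5 mm and 10.7 degrees, less where a joint would pass 70% of its speed; a pose out of reach is approached as far as the arm can. A call with a gripper value outside its range is refused whole. The fingers move at their own pace and stop on an object; "squeeze" is the grip in N (left out, the last holds). Time passes only in rows, so rows that do not move let the fingers close. It gives the time, the measured TCP pose, the force and the opening at its end, in the units of the state.
- r.get_obs(): the state, without advancing time (a new reading comes with each control period).
- r.grab_frame(name): name is "scene" or "top" or "wrist"; returns a dict with "pixels" (420x560x3 uint8, red, green, blue), "camera_matrix" (3x3 intrinsics, pixels), "origin" and "orientation" of the camera in the world; the wrist camera has in their place "T_tool_cam" (4x4, takes a point from camera to tool coordinates, whose origin is the TCP and whose axes are the tool frame's). Camera axes: x right, y down, z forward; pixel columns grow to the right and rows downward; lengths in mm; the calibration is good to about 2 mm. A picture is of the moment at which its call begins: read the wrist's pose just before it. There is no depth.
- r.finish_job(): hands the job in, once; it reports no verdict.
The state is a dict: "time": time; "q": joint angles; "dq": joint speeds; "joint_torque": joint torques, N m; "tcp_pos": TCP position; "tool_rot": TCP orientation; "contact_force": force on the tool from outside, world axes, zero at the start; "moment": the same for the moment, N m; "opening": opening from 0.0 (shut) to 1.0 (fully open).
Only numpy, scipy, OpenCV 4.12 (cv2) and the standard library are available. Lean on these libraries where they do the work, as an engineer would, in place of code of your own. Each camera call takes 0.05 s, during which the arm holds its last target. There are 200 camera calls.

### The job

On the shaft fixture, push the sliding stop along its rail until its spring pin drops into the middle of the three notches, then press the stop's locking lever down flat. Let the pin ride up and drop by itself, do not pull it up by its knob, and leave the bearing, tin and spanner where they are.

Things in the scene. Friction and masses are not known exactly. Their poses are not given: they have to be found in the camera images.
- rail: Fixed fixture: steel bed 76 mm wide, 400 long, 22 high, a 30 mm high cheek at each end; past its +y end a flanged splined shaft lies in V-blocks (up to 135 mm high). Origin: on the bench under the bed's middle. y runs along the rail towards the shaft (the way the stop is pushed), x across it, away from the robot, z up. Yaw varies within 0.35 rad.
- stop (a joint): Place of the sliding stop on the rail, m: 0 at the end far from the shaft, 0.235 at the shaft's end; grows along the rail's +y. The stop is a grey block, 80 mm along the rail, 50 across, from 30 to 66 mm above the bench, 0.35 to 0.7 kg, captive; friction about 2 N, 8 to 15 N to leave a notch. It starts on the -y side of all three notches.
- push_face (a point): Centre of the stop's flat -y end face, 48 mm above the bench (face 50 mm wide, from 30 to 66 mm above the bench; the strip under it is 28 mm high). Push here towards the rail's +y. Moves with the stop; axes as the rail's.
- notch_mid (a point): Middle of the middle notch, at the upper surface (28 mm above the bench) of the aluminium strip on the bed, on the pin's line of travel. The notches are slots across the strip, 10 mm wide, 6 deep, 45 mm apart along the rail; they also show on the strip in front of the stop. The strip sits at another place along the rail each time. Axes as the rail's.
- pin_knob (a point): Middle of the top of the black knob (18 mm across, 14 high) of the spring pin in the stop, 18 mm along the rail's +y from push_face and 13 mm to its -x. With the pin in the middle notch it is straight above notch_mid, 84 mm above the bench; riding on the strip 5 mm higher. Within about 5 mm of a notch's middle the pin drops and centres the stop itself.
- index_pin (a joint): Height of the spring pin, m: 0.000 to -0.002 dropped home in a notch, 0.004 to 0.005 riding on top of the strip, larger only if pulled up by hand; about 5 N of spring pushes it down.
- lock_lever (a joint): Angle of the locking lever, rad: 0 flat on the stop (locked), at the start 0.4 to 0.55 (raised). A flat steel lever 65 mm long, hinged on the stop's top 15 mm to the rail's +x of its centre, free end towards -x (the robot). It stays where it is left, takes 2 to 3 N at its end and goes down to a hard stop.
- lever_pad (a point): Middle of the upper surface of the round pad (20 mm across, 8 mm thick) at the lever's free end, 55 mm from its hinge and 44 mm along the rail's +y from the pin. Flat, it is 76 mm above the bench and the hinge axis 72 mm. Press down here.
- bearing: Loose steel bearing ring, 62 mm across, 16 mm high, lying in front of the rail; origin at the centre of its underside. Leave alone.
- tin: Loose closed tin, 52 mm across, 85 mm high, standing behind the rail; origin at the centre of its underside. Leave alone.
- spanner: Loose steel spanner, 150 mm long, lying behind the rail; origin at its underside. Leave alone.

How it is judged:
By the outcome, as a careful person would: the job done as asked, in the order asked, and still so for the second after the job is handed in, with the robot touching nothing.
It also fails if it takes over 48 s, if anything falls off the work surface, if the arm or the gripper's body presses on something with over 40 N, if the wrist force passes 120 N, or if a joint passes its speed limit or range.

## Working session

There is one attempt and no reset: what is moved stays moved. The work goes in short steps, Python scripts to look and compute and a tool call to move; the robot and the scene stay as the last step left them, time stands still between calls to the robot, and variables do not carry over. Pictures are saved under pics/ and viewed, about 8 in all and at most 12, crops included, and the job is handed in when it is done.

Besides the shell and the picture viewer there is one more tool, called after ">>>" as name(argument=value, ...) on one line, values as JSON. carry_out: Moves the arm, as the interface text tells. Its arguments: {"type":"object","properties":{"delta_pos":{"type":"array"},"twist":{"type":"array"},"jaw":{"type":"array"},"squeeze":{"type":"number"}},"required":["delta_pos","twist","jaw"]}

```bash
mkdir -p pics
cat > h.py <<'E'
from cell import r
import numpy as np, cv2
from scipy.spatial.transform import Rotation as R
def snap(name,fn):
    o=r.get_obs(); f=r.grab_frame(name); cv2.imwrite('pics/'+fn,f['pixels'][:,:,::-1])
    K=np.array(f['camera_matrix'])
    if name=='wrist':
        T=np.eye(4);T[:3,:3]=R.from_euler('xyz',o['tool_rot']).as_matrix();T[:3,3]=o['tcp_pos'];T=T@np.array(f['T_tool_cam'])
    else:
        T=np.eye(4);q=np.array(f['orientation']);
        T[:3,:3]=q if q.shape==(3,3) else (R.from_euler('xyz',q).as_matrix() if q.size==3 else R.from_quat(q).as_matrix());T[:3,3]=f['origin']
    np.savez('pics/'+fn+'.npz',K=K,T=T); return f
def ray(fn,uv,z):
    d=np.load('pics/'+fn+'.npz');K,T=d['K'],d['T']
    v=T[:3,:3]@np.linalg.solve(K,[uv[0],uv[1],1.]);return T[:3,3]+v*(z-T[2,3])/v[2]
def proj(fn,p):
    d=np.load('pics/'+fn+'.npz');K,T=d['K'],d['T']
    c=K@(T[:3,:3].T@(np.array(p)-T[:3,3]));return c[:2]/c[2]
E
python3 - <<'E'
from h import *
f=snap('top','top0.png');print(f['origin'],f['orientation'],f['camera_matrix']);g=snap('scene','sc0.png');print(g['origin'],g['orientation']);print(r.get_obs())
a=cv2.imread('pics/top0.png');b=cv2.imread('pics/sc0.png')
E
```

```text
[494.2161903  -10.32861572 724.22311737] [-3.00486707  0.05536808 -1.55487442] [[430.84055643   0.         279.60924409]
 [  0.         430.84055643 207.42736553]
 [  0.           0.           1.        ]]
[ 930.16768571 -107.12046703  589.65372535] [-2.4752458  -0.00613755  1.23368009]
{'time': 0.1, 'q': array([-1.27897596e+00,  5.32956050e-02,  1.61419183e+00, -9.48566430e-06,
        1.47597047e+00, -1.18981698e-01]), 'dq': array([-1.08685431e-05, -1.29435476e-03, -3.37980505e-03, -3.04783217e-04,
       -1.34800180e-03,  1.58841207e-04]), 'joint_torque': array([ 7.04326358e-04, -3.94907928e+01, -3.71363497e+01, -1.23771160e-04,
        3.93912080e-03, -2.54570483e-05]), 'tcp_pos': array([ 249.42172867, -572.40767807,  208.4620415 ]), 'tool_rot': array([-3.14138062e+00,  1.85317564e-03, -1.15999316e+00]), 'contact_force': array([-0.11190697,  0.73514746, -0.95265927]), 'moment': array([-0.00999987, -0.03002283, -0.00028564]), 'opening': 0.9980083303984816}
```

View pics/top0.png

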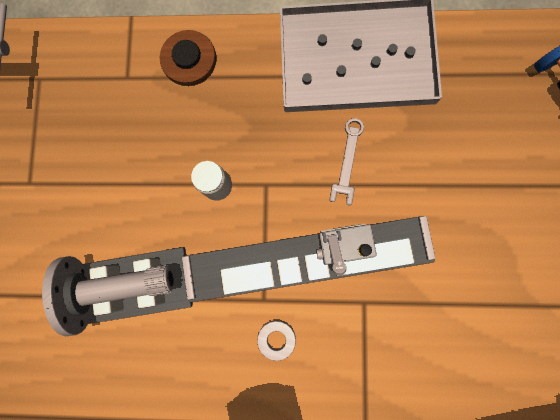

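View pics/sc0.png

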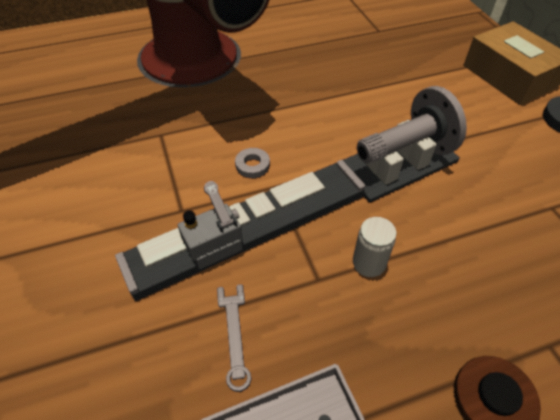

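Top view: the stop is at about (348,245) with its knob at (365,250) and the lever pad at (339,268). Notch gaps show at about x=275 and x=303, and a third is probably hidden near x=330, so the middle one would be x≈303. I'll enlarge to check.

Run:
```python
from h import *
a=cv2.imread('pics/top0.png');cv2.imwrite('pics/c1.png',cv2.resize(a[200:310,180:440],None,fx=3,fy=3,interpolation=cv2.INTER_CUBIC))
```

```text
(no output)
```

View pics/c1.png

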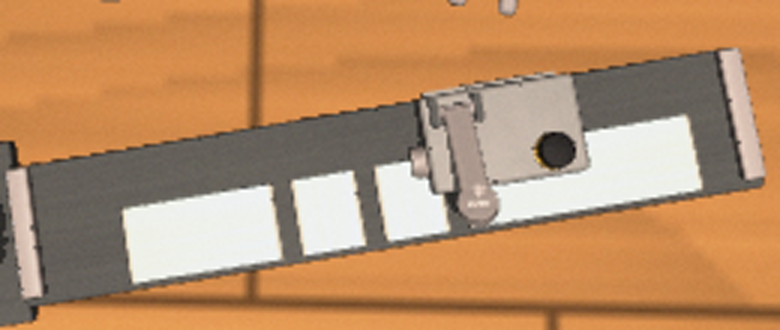

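Run:
```python
from h import *
c=lambda u,v,z:ray('top0.png',(180+(u-1)/3,200+(v-1)/3),z)
a=c(131,284,28);b=c(702,190,28);a2=c(122,209,28);b2=c(688,115,28)
e=(a-b)/np.linalg.norm(a-b);e2=(a2-b2)/np.linalg.norm(a2-b2)
print(e,e2)
d=(e+e2);d/=np.linalg.norm(d);print('yaw',np.arctan2(-d[0],d[1]))
X=np.array([d[1],-d[0],0])
N=[c(u,206+(371-u)*.165,28) for u in (288,371,453)]
kn=c(556,150,89);pad=c(478,205,76+25)
face=[c(590,170,30),c(579,76,66),c(589,165,66)]
sc=(a+b+a2+b2)/4
for n,p in dict(n3=N[0],n2=N[1],n1=N[2],knob=kn,pad=pad,f0=face[0],f1=face[1],f2=face[2],strip=sc,cheekL=c(22,235,30),cheekR=c(742,117,30)).items(): print(n,p.round(1),'along',round(p@d,1),'across',round(p@X,1))
```

```text
[-0.17772741  0.98407976  0.        ] [-0.17727626  0.98416113  0.        ]
yaw 0.17844739835995008
n3 [483.7  34.4  28. ] along -52.0 across 482.1
n2 [491.6  -9.7  28. ] along -96.9 across 482.1
n1 [499.4 -53.2  28. ] along -141.0 across 482.1
knob [520.2 -99.1  89. ] along -189.9 across 494.3
pad [493.2 -60.5 101. ] along -147.1 across 474.6
f0 [ 512.3 -125.1   30. ] along -214.0 across 482.0
f1 [ 558.6 -114.3   66. ] along -211.6 across 529.4
f2 [ 513.9 -118.6   66. ] along -208.0 across 484.6
strip [495.3 -29.7  28. ] along -117.2 across 482.1
cheekL [473.2 177.4  30. ] along 90.6 across 497.2
cheekR [ 541.3 -204.8   30. ] along -297.6 across 496.3
```

```bash
cat >> h.py <<'E'
YAW=.1784; D=np.array([-np.sin(YAW),np.cos(YAW),0]); X=np.array([np.cos(YAW),np.sin(YAW),0])
def P(al,ac,z): return D*al+X*ac+np.array([0,0,z])
def plan(al,ac,z,n,yaw=YAW):
    o=r.get_obs();Ro=R.from_euler('xyz',o['tool_rot']);p=np.array(o['tcp_pos']);g=P(al,ac,z)
    Rg=R.from_euler('xyz',[np.pi,0,yaw]);w=(Ro.inv()*Rg).as_rotvec()
    print('al,ac,z',(p@D).round(1),(p@X).round(1),p[2].round(1),'F',np.round(o['contact_force'],1),'t',o['time'])
    print('twist/row',np.degrees(w/n).round(2))
    for i in range(n): print((((Ro*R.from_rotvec(w*i/n)).inv().apply((g-p)/n))/10).round(2).tolist())
E
python3 -c "
from h import *
plan(-240,507,150,10)"
```

```text
al,ac,z -607.6 143.9 208.5 F [-0.1  0.7 -1. ] t 0.1
twist/row [-0.01  0.01 -7.67]
[-2.74, -4.38, 0.59]
[-2.13, -4.71, 0.59]
[-1.48, -4.95, 0.59]
[-0.81, -5.1, 0.59]
[-0.12, -5.17, 0.59]
[0.57, -5.14, 0.59]
[1.25, -5.01, 0.59]
[1.91, -4.8, 0.59]
[2.53, -4.51, 0.58]
[3.11, -4.13, 0.58]
```

>>> carry_out(delta_pos=[[-2.7,-4.4,0.6],[-2.1,-4.7,0.6],[-1.5,-5.0,0.6],[-0.8,-5.1,0.6],[-0.1,-5.2,0.6],[0.6,-5.1,0.6],[1.3,-5.0,0.6],[1.9,-4.8,0.6],[2.5,-4.5,0.6],[3.1,-4.1,0.6]], twist=[[0,0,-7.7],[0,0,-7.7],[0,0,-7.7],[0,0,-7.7],[0,0,-7.7],[0,0,-7.7],[0,0,-7.7],[0,0,-7.7],[0,0,-7.7],[0,0,-7.7]], jaw=[1,1,1,1,1,1,1,1,1,1])

```text
time: 1.35
tcp_pos: [538.7, -129.1, 143.2]
tool_rot: [-3.136, 0.002, 0.221]
contact_force: [0.6, -0.6, -0.5]
opening: 0.004
```

```bash
python3 -c "
from h import *
plan(-240,507,150,3)
snap('wrist','w1.png')"
```

```text
al,ac,z -222.7 507.3 143.2 F [ 0.6 -0.6 -0.5] t 1.35
twist/row [-0.11  0.04  0.82]
[-0.03, 0.58, -0.23]
[-0.03, 0.58, -0.23]
[-0.02, 0.58, -0.23]
```

View pics/w1.png

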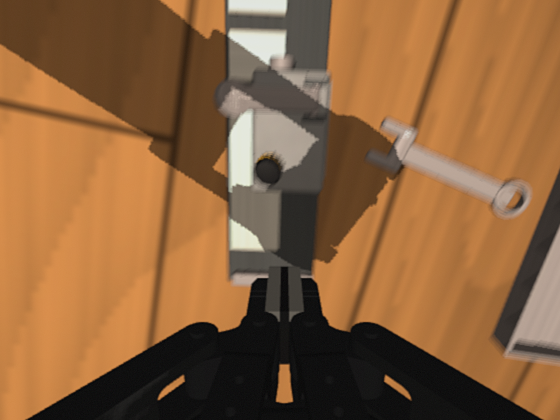

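The wrist view shows the knob top at about (268,172). The stop's rear top edge is around row 190, spanning columns 253 to 322. The fingers sit behind it, over the bed.

```bash
python3 -c "
from h import *
for n,uv,z in [('knob',(268,172),89),('edgeR',(321,190),66),('edge',(282,190),66),('notch1?',(258,20),28)]:
  p=ray('w1.png',uv,z);print(n,(p@D).round(1),(p@X).round(1))
plan(-236,507,143,2)"
```

```text
knob -188.5 495.7
edgeR -204.2 531.9
edge -205.4 504.9
notch1? -93.7 483.2
al,ac,z -217.9 509.9 142.2 F [-0.6  3.2 -0.8] t 1.4
twist/row [-0.3   0.02  1.44]
[-0.19, 0.9, -0.05]
[-0.17, 0.9, -0.05]
```

>>> carry_out(delta_pos=[[-0.1,0.9,0],[-0.1,0.9,0],[0,0,3],[0,0,3],[0,0,3]], twist=[[0,0,1.4],[0,0,1.4],[0,0,0],[0,0,0],[0,0,0]], jaw=[1,1,1,1,1])

```text
time: 2.02
tcp_pos: [543.8, -147.4, 52.8]
tool_rot: [-3.136, -0.004, 0.169]
contact_force: [0.6, -0.0, 0.3]
opening: 0.0
```

```bash
python3 -c "
from h import *
plan(-220,508,41,2)"
```

```text
al,ac,z -241.6 509.0 52.8 F [ 0.6 -0.   0.3] t 2.025
twist/row [-0.15 -0.12 -0.27]
[-0.06, -1.07, 0.6]
[-0.06, -1.08, 0.59]
```

>>> carry_out(delta_pos=[[-0.1,-0.6,0.6],[0,-0.7,0.6],[0,-0.6,0],[0,-0.6,0],[0,-0.6,0],[0,-0.6,0]], twist=[[0,0,0],[0,0,0],[0,0,0],[0,0,0],[0,0,0],[0,0,0]], jaw=[1,1,1,1,1,1])

```text
time: 2.78
tcp_pos: [536.8, -113.6, 43.2]
tool_rot: [-3.141, -0.006, 0.163]
contact_force: [-0.5, -2.2, 1.6]
opening: 0.005
```

```bash
python3 -c "
from h import *
plan(-170,507,41,6)"
```

```text
al,ac,z -207.0 508.1 43.2 F [-0.5 -2.2  1.6] t 2.775
twist/row [-0.01 -0.06 -0.15]
[-0.03, -0.62, 0.04]
[-0.03, -0.62, 0.04]
[-0.02, -0.62, 0.04]
[-0.02, -0.62, 0.04]
[-0.02, -0.62, 0.04]
[-0.02, -0.62, 0.04]
```

>>> carry_out(delta_pos=[[0,-0.6,0],[0,-0.6,0],[0,-0.6,0],[0,-0.6,0],[0,-0.5,0]], twist=[[0,0,0],[0,0,0],[0,0,0],[0,0,0],[0,0,0]], jaw=[1,1,1,1,1])

```text
time: 3.4
tcp_pos: [532.7, -83.0, 44.4]
tool_rot: [3.141, -0.008, 0.163]
contact_force: [0.3, -3.2, 1.4]
opening: 0.001
```

```bash
python3 -c "
from h import *
plan(-170,507,41,2)
snap('top','t1.png')
a=cv2.imread('pics/t1.png');cv2.imwrite('pics/c2.png',cv2.resize(a[190:310,200:400],None,fx=4,fy=4,interpolation=cv2.INTER_CUBIC))"
```

```text
al,ac,z -176.2 509.5 44.4 F [ 0.3 -3.2  1.4] t 3.4
twist/row [ 0.01 -0.24 -0.43]
[-0.13, -0.31, 0.17]
[-0.13, -0.31, 0.17]
```

View pics/c2.png

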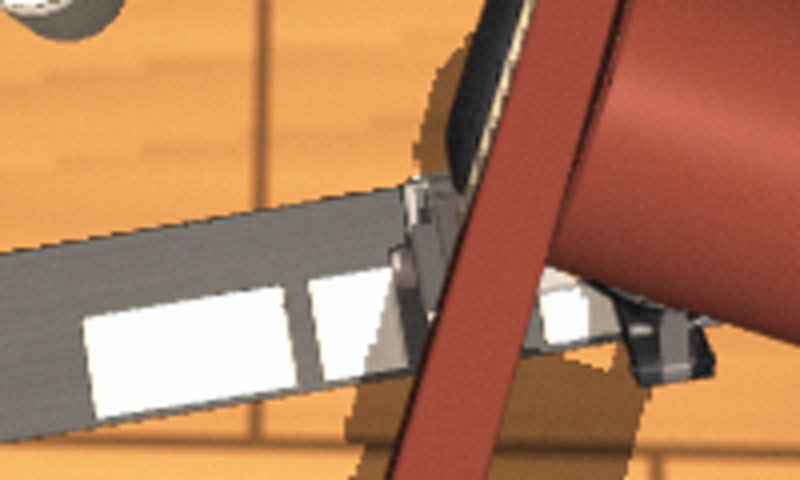

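The top view is blocked by the arm. The hinge end at about (403,265) has moved some 29 mm. I'll use the wrist camera, which sees the knob.

```bash
python3 -c "
from h import *
snap('wrist','w2.png');snap('scene','s2.png')
a=cv2.imread('pics/w2.png')[60:340,130:430];b=cv2.resize(cv2.imread('pics/s2.png')[120:300,100:360],(433,300))
a=cv2.resize(a,(480,448));c=np.zeros((448,320,3),np.uint8)
b=cv2.resize(cv2.imread('pics/s2.png')[150:290,130:290],(320,280));c[:280]=b
cv2.imwrite('pics/c3.png',np.hstack([a,c]))"
```

```text
(no output)
```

View pics/c3.png

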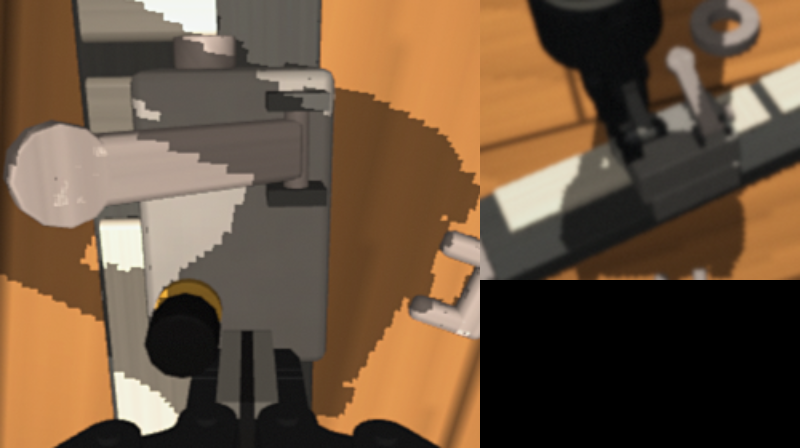

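```bash
python3 -c "
from h import *
d=np.load('pics/w2.png.npz');T=d['T'];p=T[:3,3];print('cam',p@D,p@X,p[2])
t=np.array(r.get_obs()['tcp_pos']);print('tcp',t,t@D,'px',proj('w2.png',t))
s=lambda u,v:(130+u*300/480,60+v*280/448)
for n,uv,z in [('knob',(182,337),89),('knob84',(182,337),84),('edgeR',(310,358),66),('front',(200,72),66),('pad',(58,175),100),('n2lo',(150,74),28),('n2hi',(140,41),28)]:
  q=ray('w2.png',s(*uv),z);print(n,(q@D).round(1),(q@X).round(1),q[2])
"
```

```text
cam -95.72574947670489 509.0913068477266 208.57003588024006
tcp [532.54951347 -82.42115458  44.35473964] -175.61671637873727 px [284.18742555 261.46187932]
knob -157.4 494.3 89.0
knob84 -159.9 493.7 84.0
edgeR -176.4 527.0 66.0
front -99.3 499.2 66.0
pad -116.9 473.7 100.0
n2lo -100.6 481.5 28.0
n2hi -91.2 479.2 28.0
```

```bash
python3 -c "
from h import *
a=cv2.resize(cv2.imread('pics/w2.png')[220:330,210:350],(700,550),interpolation=cv2.INTER_CUBIC)
cv2.imwrite('pics/c4.png',a)
print(np.load('pics/w2.png.npz')['K'][0,0]); t=np.array(r.get_obs()['tcp_pos'])
for dd in (-11,0,11):
  for z in (0,22,40): print(dd,z,proj('w2.png',t+D*dd+[0,0,z]).round(0))
"
```

```text
358.6002246880742
-11 0 [284. 281.]
-11 22 [285. 305.]
-11 40 [285. 329.]
0 0 [284. 261.]
0 22 [285. 283.]
0 40 [285. 306.]
11 0 [284. 241.]
11 22 [284. 261.]
11 40 [285. 281.]
```

View pics/c4.png

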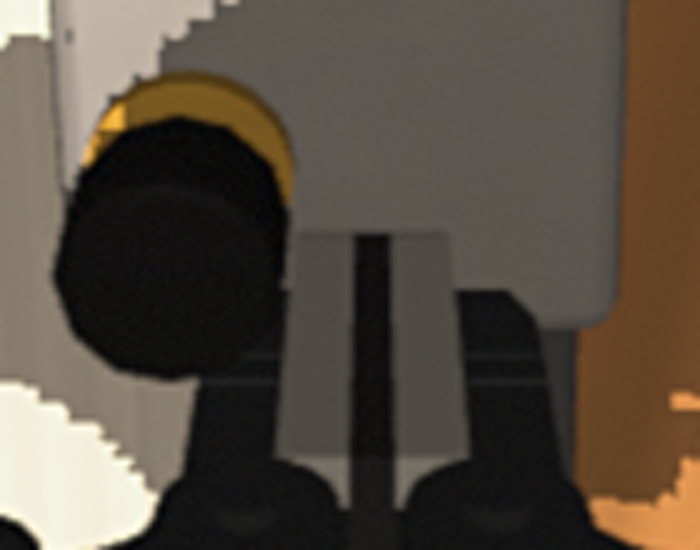

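```bash
python3 -c "
from h import *
t=np.array(r.get_obs()['tcp_pos']);im=cv2.imread('pics/s2.png')
x0,y0=170,140
c=cv2.resize(im[y0:y0+100,x0:x0+130],(780,600),interpolation=cv2.INTER_CUBIC)
def m(p,col):
  u=proj('s2.png',p);cv2.circle(c,tuple(int(v) for v in ((u-[x0,y0])*6)),4,col,-1)
m(t,(0,0,255));m(t+D*11,(0,255,0));m(t+[0,0,22],(255,0,0));m(t+D*11+[0,0,22],(255,255,0))
m(P(-158,494,89),(255,0,255))
cv2.imwrite('pics/c5.png',c)"
```

```text
(no output)
```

View pics/c5.png

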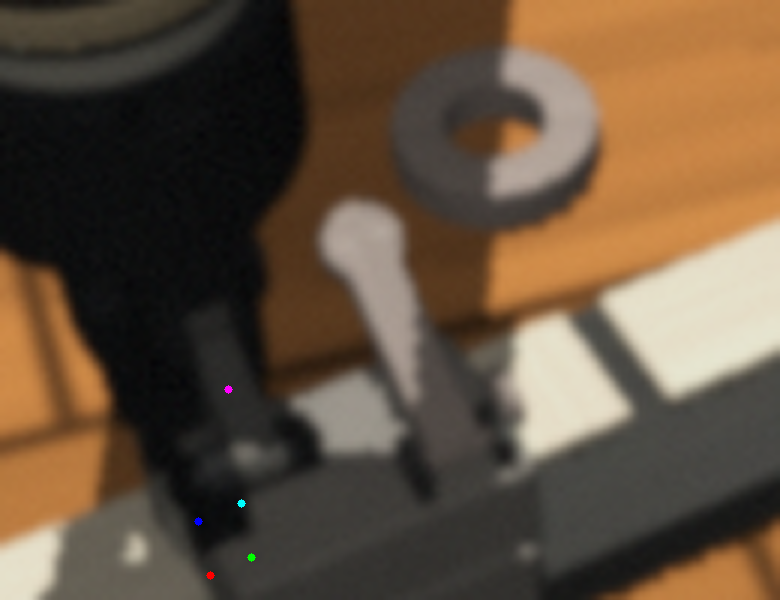

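>>> carry_out(delta_pos=[[0,1.3,0],[0,1.3,0]], twist=[[0,0,0],[0,0,0]], jaw=[1,1])

```text
time: 3.8
tcp_pos: [536.7, -108.2, 43.8]
tool_rot: [-3.138, -0.008, 0.165]
contact_force: [-0.5, -0.7, 0.4]
opening: -0.0
```

```bash
python3 -c "
from h import *
t=np.array(r.get_obs()['tcp_pos']);print(t@D,t@X,t[2]);snap('scene','s3.png');snap('wrist','w3.png');im=cv2.imread('pics/s3.png')
x0,y0=150,150
c=cv2.resize(im[y0:y0+100,x0:x0+100],(400,400),interpolation=cv2.INTER_CUBIC)
def m(p,col):
  u=proj('s3.png',p);cv2.circle(c,tuple(int(v) for v in ((u-[x0,y0])*4)),2,col,-1)
m(t,(0,0,255));m(t+D*11,(0,255,0));m(t-D*11,(255,0,0))
w=cv2.resize(cv2.imread('pics/w3.png')[210:310,220:320],(400,400),interpolation=cv2.INTER_CUBIC)
cv2.imwrite('pics/c6.png',np.hstack([c,w]))"
```

```text
-201.72960842819688 508.96323579400234 43.84534116330379
```

View pics/c6.png

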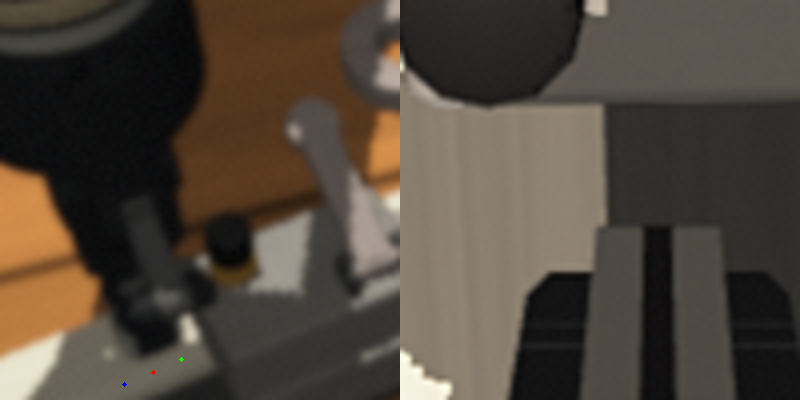

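The pads are drawn over the block's top, so the real finger ends sit about 20 mm above the stated TCP. That means I've been pushing against the knob, not the face. I'll lower carefully behind the face.

>>> carry_out(delta_pos=[[0,0,0.6],[0,0,0.6]], twist=[[0,0,0],[0,0,0]], jaw=[1,1])

```text
time: 4.15
tcp_pos: [536.8, -109.6, 31.0]
tool_rot: [-3.139, -0.008, 0.161]
contact_force: [-0.1, -0.2, 0.2]
opening: 0.003
```

>>> carry_out(delta_pos=[[0,0,0.3],[0,0,0.3]], twist=[[0,0,0],[0,0,0]], jaw=[1,1])

```text
time: 4.4
tcp_pos: [536.0, -109.0, 23.6]
tool_rot: [-3.138, -0.006, 0.162]
contact_force: [0.1, 0.1, 0.5]
opening: -0.003
```

>>> carry_out(delta_pos=[[-0.1,-0.6,0],[-0.1,-0.6,0],[0,-0.6,0],[0,-0.6,0]], twist=[[0,0,0],[0,0,0],[0,0,0],[0,0,0]], jaw=[1,1,1,1])

```text
time: 4.9
tcp_pos: [530.1, -85.4, 23.6]
tool_rot: [-3.141, -0.007, 0.162]
contact_force: [0.1, -4.6, -1.8]
opening: 0.001
```

```bash
python3 -c "
from h import *
plan(-126,507,25,9)
snap('wrist','w4.png');cv2.imwrite('pics/c7.png',cv2.resize(cv2.imread('pics/w4.png')[80:330,150:400],(600,600)))"
```

```text
al,ac,z -178.1 506.5 23.6 F [ 0.1 -4.6 -1.8] t 4.9
twist/row [-0.   -0.04 -0.1 ]
[-0.0, -0.58, -0.02]
[-0.0, -0.58, -0.02]
[-0.0, -0.58, -0.02]
[-0.0, -0.58, -0.02]
[0.0, -0.58, -0.02]
[0.0, -0.58, -0.02]
[0.0, -0.58, -0.02]
[0.0, -0.58, -0.02]
[0.0, -0.58, -0.02]
```

View pics/c7.png

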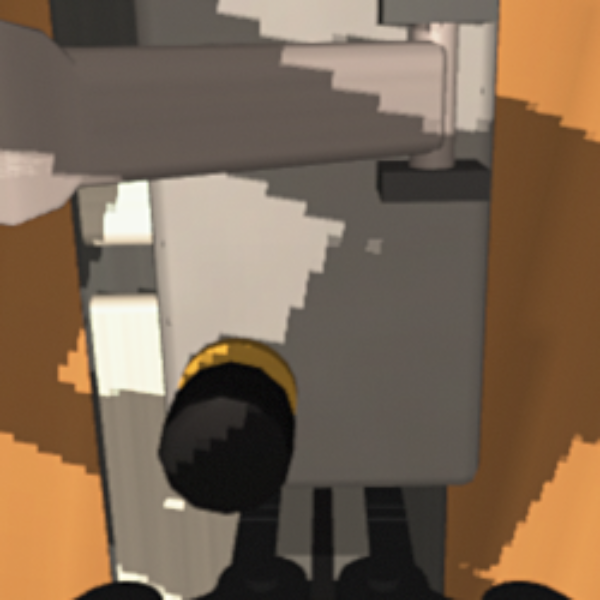

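Now the fingers are behind the face and the block hides their tips, as it should. The knob top is at (227,455) in the crop, and the first notch at (120,268) is still ahead of it.

```bash
python3 -c "
from h import *
s=lambda u,v:(150+u*250/600,80+v*250/600)
for n,uv,z in [('knob',(227,455),89),('edge',(380,487),66),('n1',(120,268),28),('n1lo',(125,294),28),('n1hi',(115,243),28)]:
  q=ray('w4.png',s(*uv),z);print(n,(q@D).round(1),(q@X).round(1))
"
```

```text
knob -148.9 494.3
edge -166.8 515.6
n1 -140.1 468.4
n1lo -145.3 468.9
n1hi -135.1 467.9
```

>>> carry_out(delta_pos=[[0,-0.5,0],[0,-0.5,0],[0,-0.5,0]], twist=[[0,0,0],[0,0,0],[0,0,0]], jaw=[1,1,1])

```text
time: 5.32
tcp_pos: [528.1, -73.1, 23.9]
tool_rot: [3.133, -0.007, 0.164]
contact_force: [1.0, -5.3, -1.8]
opening: 0.0
```

>>> carry_out(delta_pos=[[0,-0.4,0],[0,-0.4,0]], twist=[[0,0,0],[0,0,0]], jaw=[1,1])

```text
time: 5.58
tcp_pos: [526.7, -65.4, 23.9]
tool_rot: [3.132, -0.007, 0.164]
contact_force: [-0.7, -2.4, -0.8]
opening: 0.002
```

```bash
python3 -c "
from h import *
plan(-126,507,25,8)"
```

```text
al,ac,z -157.8 506.7 23.9 F [-0.7 -2.4 -0.8] t 5.575
twist/row [ 0.07 -0.05 -0.1 ]
[-0.0, -0.4, -0.02]
[-0.0, -0.4, -0.02]
[-0.0, -0.4, -0.02]
[0.0, -0.4, -0.02]
[0.0, -0.4, -0.02]
[0.0, -0.4, -0.02]
[0.0, -0.4, -0.01]
[0.0, -0.4, -0.01]
```

>>> carry_out(delta_pos=[[0,-0.5,0],[0,-0.5,0],[0,-0.5,0],[0,-0.5,0],[0,-0.4,0]], twist=[[0,0,0],[0,0,0],[0,0,0],[0,0,0],[0,0,0]], jaw=[1,1,1,1,1])

```text
time: 6.2
tcp_pos: [522.1, -39.8, 23.9]
tool_rot: [3.132, -0.006, 0.165]
contact_force: [-1.5, -2.6, 1.1]
opening: 0.001
```

```bash
python3 -c "
from h import *
plan(-126,507,24,3)"
```

```text
al,ac,z -131.8 506.7 23.9 F [-1.5 -2.6  1.1] t 6.2
twist/row [ 0.18 -0.11 -0.26]
[0.01, -0.19, -0.01]
[0.01, -0.19, -0.01]
[0.01, -0.19, -0.0]
```

>>> carry_out(delta_pos=[[0,-0.2,0]], twist=[[0,0,0]], jaw=[1])

```text
time: 6.32
tcp_pos: [521.8, -36.9, 23.8]
tool_rot: [3.133, -0.006, 0.165]
contact_force: [-0.2, -0.5, -0.3]
opening: -0.004
```

>>> carry_out(delta_pos=[[0,-0.2,0]], twist=[[0,0,0]], jaw=[1])

```text
time: 6.45
tcp_pos: [521.5, -34.3, 23.8]
tool_rot: [3.134, -0.006, 0.165]
contact_force: [0.2, 0.6, -0.3]
opening: -0.004
```

>>> carry_out(delta_pos=[[0,-0.2,0]], twist=[[0,0,0]], jaw=[1])

```text
time: 6.58
tcp_pos: [521.2, -32.4, 23.8]
tool_rot: [3.133, -0.007, 0.165]
contact_force: [0.1, -6.4, -0.0]
opening: -0.002
```

The force fell to zero and then rose, which suggests the pin dropped. I'll back off and rise so I can look.

>>> carry_out(delta_pos=[[0,0.5,0],[0,1.5,0],[0,1.5,-1],[0,0,-5],[0,0,-5],[0,0,-4]], twist=[[0,0,0],[0,0,0],[0,0,0],[0,0,0],[0,0,0],[0,0,0]], jaw=[1,1,1,1,1,1])

```text
time: 7.32
tcp_pos: [524.1, -70.8, 176.0]
tool_rot: [3.138, 0.0, 0.161]
contact_force: [0.5, -0.7, 0.0]
opening: 0.0
```

```bash
python3 -c "
from h import *
plan(-96,507,160,1)
snap('wrist','w5.png');cv2.imwrite('pics/c8.png',cv2.resize(cv2.imread('pics/w5.png')[0:260,150:410],(600,600)))"
```

```text
al,ac,z -162.7 503.2 176.0 F [ 0.5 -0.7  0. ] t 7.325
twist/row [ 0.23  0.01 -0.97]
[0.27, -6.68, 1.57]
```

View pics/c8.png

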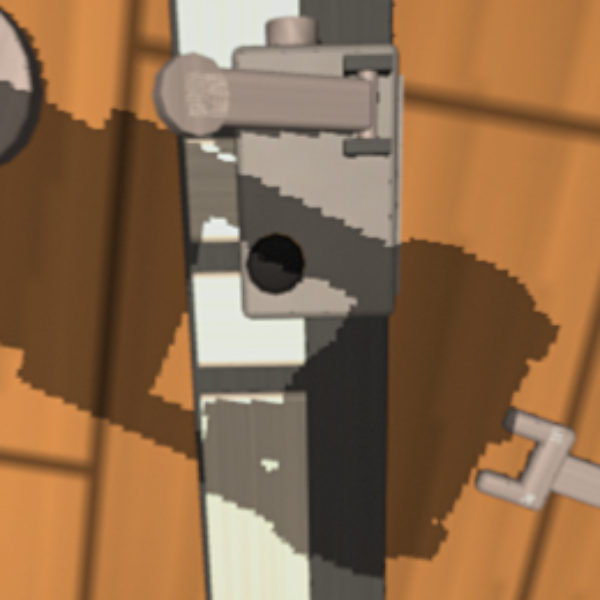

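```bash
python3 -c "
from h import *
s=lambda u,v:(150+u*260/600,v*260/600)
for n,uv,z in [('knob84',(275,263),84),('knob89',(275,263),89),('n2',(217,257),28),('n1',(245,379),28),('pad',(195,95),100),('padflat',(195,95),76),('face',(320,317),66)]:
  q=ray('w5.png',s(*uv),z);print(n,(q@D).round(1),(q@X).round(1))
for dz in(.4,.475,.55): print(55*np.cos(dz),72+55*np.sin(dz)+4)
"
```

```text
knob84 -95.8 494.0
knob89 -95.5 494.2
n2 -96.3 470.8
n1 -141.1 479.1
pad -51.9 474.9
padflat -48.9 471.9
face -113.9 507.5
50.65835467015868 97.41800882697578
48.91109968927425 101.15361459484255
46.888848713272814 104.74779759118626
```

The pin lines up with the middle notch to within 1 mm (-95.8 against -96.3), and the brass collar below the knob no longer shows, so the pin is down. Next, the lever pad.

```bash
python3 -c "
from h import *
plan(-51.5,467,150,4)"
```

```text
al,ac,z -164.2 506.3 182.8 F [ 2.4 -0.1  4.5] t 7.375
twist/row [ 0.12 -0.13 -0.24]
[-1.04, -2.81, 0.79]
[-1.02, -2.81, 0.8]
[-1.01, -2.81, 0.8]
[-1.0, -2.81, 0.81]
```

>>> carry_out(delta_pos=[[-1.0,-2.8,0.8],[-1.0,-2.8,0.8],[-1.0,-2.8,0.8],[-1.0,-2.8,0.8],[0,0,0]], twist=[[0,0,-0.3],[0,0,-0.3],[0,0,-0.3],[0,0,-0.3],[0,0,0]], jaw=[1,1,1,1,1])

```text
time: 8.0
tcp_pos: [472.7, 28.8, 155.8]
tool_rot: [3.129, -0.021, 0.177]
contact_force: [-0.2, -1.3, -0.0]
opening: 0.002
```

```bash
python3 -c "
from h import *
plan(-51.5,467,90,3)"
```

```text
al,ac,z -55.6 470.3 155.8 F [-0.2 -1.3 -0. ] t 8.0
twist/row [ 0.25 -0.4  -0.03]
[-0.15, -0.16, 2.19]
[-0.14, -0.15, 2.19]
[-0.12, -0.15, 2.19]
```

>>> carry_out(delta_pos=[[-0.1,-0.2,2.0],[-0.1,-0.1,2.0],[-0.1,-0.1,2.0]], twist=[[0.3,-0.4,0],[0.3,-0.4,0],[0.2,-0.4,0]], jaw=[1,1,1])

```text
time: 8.38
tcp_pos: [472.6, 29.3, 94.7]
tool_rot: [3.141, -0.003, 0.174]
contact_force: [-0.1, 0.0, -0.6]
opening: 0.002
```

>>> carry_out(delta_pos=[[0,0,0.5],[0,0,0.5],[0,0,0.5]], twist=[[0,0,0],[0,0,0],[0,0,0]], jaw=[1,1,1])

```text
time: 8.75
tcp_pos: [470.9, 28.7, 76.5]
tool_rot: [-3.141, 0.003, 0.173]
contact_force: [-1.3, 0.3, 2.7]
opening: 0.003
```

```bash
python3 -c "
from h import *
plan(-51.5,467,60,3)"
```

```text
al,ac,z -55.3 468.5 76.5 F [-1.3  0.3  2.7] t 8.75
twist/row [-0.02  0.06 -0.1 ]
[-0.05, -0.13, 0.55]
[-0.05, -0.13, 0.55]
[-0.05, -0.13, 0.55]
```

Contact at 2.7 N, the lever's friction. I'll keep going to the hard stop in small steps.

>>> carry_out(delta_pos=[[0,0,0.5],[0,0,0.5],[0,0,0.4]], twist=[[0,0,0],[0,0,0],[0,0,0]], jaw=[1,1,1])

```text
time: 9.12
tcp_pos: [472.3, 28.7, 63.1]
tool_rot: [-3.142, -0.001, 0.173]
contact_force: [-1.4, -0.8, 2.5]
opening: -0.001
```

>>> carry_out(delta_pos=[[0,0,0.2],[0,0,0.2]], twist=[[0,0,0],[0,0,0]], jaw=[1,1])

```text
time: 9.38
tcp_pos: [472.3, 28.7, 58.7]
tool_rot: [3.142, -0.0, 0.174]
contact_force: [-0.9, -0.4, 2.7]
opening: -0.0
```

>>> carry_out(delta_pos=[[0,0,0.2],[0,0,0.2]], twist=[[0,0,0],[0,0,0]], jaw=[1,1])

```text
time: 9.62
tcp_pos: [472.1, 28.7, 54.4]
tool_rot: [3.142, -0.0, 0.174]
contact_force: [-2.0, 0.7, 2.3]
opening: 0.002
```

>>> carry_out(delta_pos=[[0,0,0.2]], twist=[[0,0,0]], jaw=[1])

```text
time: 9.75
tcp_pos: [472.2, 28.6, 53.8]
tool_rot: [3.142, 0.001, 0.174]
contact_force: [-8.8, 0.4, 17.5]
opening: 0.002
```

The hard stop came at TCP 53.8 with 17.5 N. Now I'll lift off and check.

>>> carry_out(delta_pos=[[0,0,-2],[0,0,-4],[0,3,-5],[0,5,-3],[0,4,0],[0,0,0]], twist=[[0,0,0],[0,0,0],[0,0,0],[0,0,0],[0,0,0],[0,0,0]], jaw=[1,1,1,1,1,1])

```text
time: 10.5
tcp_pos: [494.4, -92.4, 196.5]
tool_rot: [3.14, -0.002, 0.176]
contact_force: [-0.5, -0.1, 0.5]
opening: -0.001
```

```bash
python3 -c "
from h import *
plan(-96,507,160,1)
snap('wrist','w6.png');snap('scene','s6.png')
cv2.imwrite('pics/c9.png',np.hstack([cv2.resize(cv2.imread('pics/w6.png')[0:280,130:410],(400,400)),cv2.resize(cv2.imread('pics/s6.png')[110:270,130:290],(400,400))]))"
```

```text
al,ac,z -178.7 470.2 196.5 F [-0.5 -0.1  0.5] t 10.5
twist/row [ 0.08 -0.14 -0.14]
[3.65, -8.28, 3.65]
```

View pics/c9.png

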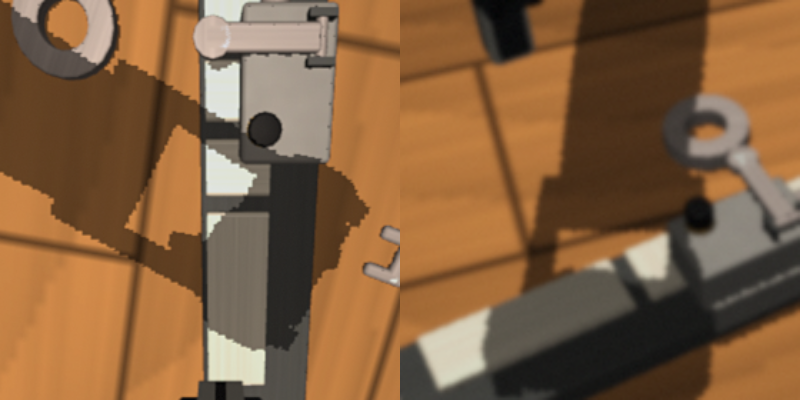

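The knob at (265,129) is beside the middle notch (row 130), with one notch behind it at row 203. It sits low with no brass showing, and the lever lies flat with its pad at (213,37). A numeric check, then I'll hand in.

```bash
python3 -c "
from h import *
s=lambda u,v:(130+u*.7,v*.7)
for n,uv,z in [('knob',(265,129),84),('n2',(222,130),28),('pad',(213,37),76)]:
  q=ray('w6.png',s(*uv),z);print(n,(q@D).round(1),(q@X).round(1))
print(r.finish_job())"
```

```text
knob -96.1 493.6
n2 -96.1 472.0
pad -52.6 467.2
the job is handed in; nothing more can be done
None
```

The stop is in the middle notch with its pin down, and the locking lever is pressed flat. I handed the job in at about 10.6 s of robot time; it gives no verdict.

**Stop and pin:** I pushed the stop past the first notch. At the middle notch the push force fell to about zero, then rose to 6 N as the pin caught. In the last wrist picture the knob and the middle notch are both at -96.1 mm along the rail, and the knob sits low with no brass collar showing.

**Lever:** I pressed the pad down at 2–3 N until it met the hard stop at 17.5 N. The last pictures show it flat, with the pad where it should be when flat (467.2 mm across, 467 expected).

**Fault in the first push:** The finger ends turned out to be about 22 mm above the stated TCP. For roughly the first 30 mm the fingers therefore went over the block and pushed sideways on the knob, at about 3 N, instead of on the end face. I saw this in the pictures, backed off, lowered the tool and did the rest on the face. The pin was never pulled up.

The arm was clear of everything when I handed in. I did not touch the bearing, tin or spanner, though I did not measure them again at the end.

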